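# Change the tap filter cartridge

## Robot

A 6-joint arm with a two-finger parallel gripper is mounted at the origin on the work surface. World frame = base frame: x ahead of the robot, y to its left, z up, the work surface at z = 0. Lengths are in m, angles in degrees, forces in N, time in s.
With the tool pointing down it reaches from about 0.425 to 1.125 m from the base axis. Payload 14.9 kg.
Tool frame: the origin (TCP) lies at the very end of the fingers, on their centre line; the grasp point (between the pads) lies 19 mm behind it; z points along the fingers, y is the line along which they close (so a half turn about z gives the same grasp; the last joint's range is limited). The gripper opens to 91 mm and grips with 3 to 60 N. Pads are 32 mm wide; open, the fingers measure 118 mm over their backs; the gripper's body (76 mm by 178 mm) begins 60 mm behind the grasp point.
Start: joints at [-70.892, 21.709, 99.362, -0, 58.929, -1.908], TCP at [0.251, -0.653, 0.214] pointing down, gripper open.
Joint ranges: [-158.91, 158.91], [-42.39, 125.64], [0.06, 152.35], [-60.88, 240.88], [17.5, 164.5], [-176.32, 176.32]. Speed limits (degrees/s): [108.29, 108.29, 136.94, 180, 180, 180].

## Interface

Orientations are given as [roll, pitch, yaw] about the fixed x, y, z axes, in that order (R = Rz(yaw) Ry(pitch) Rx(roll)).
In Python, from cell import env gives the robot as it stands. The module is installed in compiled form; this text tells all that it offers.
- The arm moves only by the tool send_rows, never from a script. Its argument "increments" is a list that holds one entry, the list of rows, each a list of 7 numbers: the turn, a rotation vector about the tool's x, y, z in rad, then the shift along the tool's x, y, z in cm, then the finger opening in cm, from 0 to 9.12. A call has exactly 10 rows; each row shifts and turns the commanded pose from where the row before left it, along the tool's axes as they then stand; what a row does not reach is not made up. A row lasts 1/8 s, in which the tool goes at most 62.5 mm and 10.7 degrees, less where a joint would pass 70% of its speed; a pose out of reach is approached as far as the arm can. A call is refused whole if a number of a shift passes 6.25 or a number of a turn 0.188, either way. A call with a gripper value outside its range is refused whole. The fingers move at their own pace and stop on an object; the grip force is fixed at half the most. Time passes only in rows, so rows that do not move let the fingers close, or fill a call up. It gives the time, the measured TCP pose, the force, the opening and the grip force at its end, in the units of the state.
- env.state(): the state, without advancing time (a new reading comes with each control period).
- env.read_camera(name): name is "side" or "top"; returns the picture (420x560x3 uint8, blue, green, red); there is no depth.
- env.camera_info(name): a dict with "fx", "fy", "cx", "cy" (pixels), "view" (4x4, takes a point from world to camera coordinates). Camera axes: x right, y down, z forward; pixel columns grow to the right and rows downward; lengths in m; the calibration is good to about 2 mm. A picture is of the moment at which its call begins. camera_info takes no time and is no camera call.
- env.close_job(): hands the job in; it is judged then, once.
The state is a dict: "clock": time; "joint_pos": joint angles; "joint_vel": joint speeds; "effort": joint torques, N m; "tcp_pos": TCP position; "tool_rot": TCP orientation; "ft_force": force on the tool from outside, world axes, zero at the start; "torque": the same for the moment, N m; "finger_gap": opening from 0.0 (shut) to 1.0 (fully open); "finger_force": force on a finger pad.
Only numpy, scipy, OpenCV 4.12 (cv2) and the standard library are available. Lean on these libraries where they do the work, as an engineer would, in place of code of your own. Each camera call takes 0.05 s, during which the arm holds its last target. There are 200 camera calls.

## Task

Change the cartridge of the filter on the basin tap: turn the spent brown one a quarter turn anticlockwise to free it, draw it out and set it down (do not drop it) standing upright in the round soap dish. Then push the new white-and-blue cartridge into the empty socket against its spring and turn it a quarter turn clockwise to its stop, so that it stays locked when you let go. Leave the other things on the shelf and the counter, and the dish itself, standing where they are.

Things in the scene. Friction and masses are not known exactly. Their poses are not given: they have to be found in the camera images.
- filter_head: Bayonet socket of the tap filter: white cup, 68 mm in outer diameter, fixed on the spout; its axis leans 35 degrees from vertical, mouth up and towards the robot. Origin: centre of the mouth; z out of the mouth along the axis; x through the two opposite entry slots (blue marks), sloping up towards the tap's column; y level. Lip 8 mm thick, bore 39 mm, slots 12.5 mm wide.
- socket_home (a point): On the socket's axis, 22 mm inside the mouth, axes as filter_head: a locked cartridge's foot is here, its x (wing, lugs) along socket y, lugs under the lip. The lugs enter through the slots, pass the lip once the foot is 22 mm deep (shoulder meets the rim at 24) and turn clockwise, looking into the mouth, to a stop 2 degrees past 90; the other way is blocked after 4.
- seal_plate (a joint): Sprung plate in the socket's bottom, m: -0.010 free, 0 when a locked cartridge presses it. It meets a foot 12 mm inside the mouth with 4 N, pushes 8 N at 22 mm. It pushes an unturned cartridge out again when let go; spring and friction hold a turned one.
- tap: Chrome basin tap, fixed. Origin: foot of its column on the counter; z up, spout to -x. Column 42 mm in diameter, 217 mm tall, lever from its top back to +x, up to 242 mm high; spout 23 mm thick at about 170 mm height, reaching 122 mm out to a collar that carries the filter head, mouth centre at (-185, 0, 185) mm.
- basin: Round white ceramic countertop basin below the filter, 300 mm in diameter, 100 mm high, wall 8 mm, fixed. Origin: centre of its underside on the counter.
- spent: Spent cartridge, brown with a grey wing; starts locked in the socket, wing level across the slots. Origin: centre of its foot; z from foot to wing, x along wing and lugs (half-turn symmetric). From the foot: round spigot, 36 mm in diameter, to 24 mm height (nose chamfered to 31 mm); round body, 54 mm in diameter, 24 to 68 mm; flat finger wing on top to 96 mm. 120 to 235 g.
- spent_wing (a point): Spent cartridge, its finger wing: 46 mm along x, 14 mm thick along y, from 68 to 96 mm above the foot; this point is at 82 mm on the axis, axes as the cartridge. It may be gripped by the wing or round the body.
- new: New cartridge, white and blue with a blue wing; starts standing on its foot on the shelf. Origin: centre of its foot; z from foot to wing, x along wing and lugs (half-turn symmetric). From the foot: round spigot, 36 mm in diameter, to 24 mm height (nose chamfered to 31 mm); round body, 54 mm in diameter, 24 to 68 mm; flat finger wing on top to 96 mm. 120 to 235 g.
- new_wing (a point): New cartridge, its finger wing: 46 mm along x, 14 mm thick along y, from 68 to 96 mm above the foot; this point is at 82 mm on the axis, axes as the cartridge. It may be gripped by the wing or round the body.
- new_lugs (a point): New cartridge, its two opposite lugs along x on the spigot (the spent one has the same): each 9 mm wide, from 8 to 14 mm above the foot, 51 mm over both tips; this point is at 11 mm on the axis.
- soap_dish: Empty round white ceramic soap dish on the shelf, 116 mm in diameter, 20 mm high, wall 4 mm, flat inner floor about 92 mm across at 6 mm height; loose, 350 g. Origin: centre of its underside.
- shelf: Low dark wooden shelf board, 220 mm (x) by 470 mm (y), its top 60 mm above the counter, fixed. Origin: centre of its footprint on the counter.
- atomizer: Bystander: steel cologne atomizer standing on the shelf, 34 mm in diameter, 99 mm tall. Origin: centre of its underside.
- tumbler: Bystander: blue ceramic tumbler standing on the shelf with two toothbrushes fixed in it, 72 mm in diameter, 100 mm tall, brushes to 180 mm within 45 mm of its axis. Origin: centre of its underside.
- trimmer: Bystander: silver hair trimmer lying near the back edge of the shelf, 155 mm along its x, 44 mm wide, 35 mm high with its toggle switch (45 mm at the toggle's tip). Origin: under its middle.
- comb: Bystander: black plastic comb lying near the back edge of the shelf, 175 mm along its x, 30 mm wide, 5 mm thick. Origin: under its middle.
- pump_bottle: Bystander: amber soap pump bottle on the counter, 62 mm in diameter, 162 mm tall, nozzle to -x. Origin: centre of its underside.
- cream_jar: Bystander: small cream jar with a blue lid on the counter, 56 mm in diameter, 45 mm tall. Origin: centre of its underside.
- mouthwash: Bystander: green mouthwash bottle on the counter, 64 mm in diameter, 170 mm tall. Origin: centre of its underside.
There are look-alikes about, which are no part of the job. What is shaped like the new but orange or purple is not meant.

How it is judged (in metres and radians):
On the way, in this order (a step that is already met when the one before it is completed fails the run):
1. the spent cartridge is drawn clear out of the socket, its foot above the mouth (z of spent in the frame of filter_head above 0.008 m), for 0.1 s.
2. the spent cartridge is upright in the soap dish while the fingers still hold it, its foot less than 12 mm above the dish's floor (horizontal distance between spent and soap_dish below 0.033 m and angle between spent's own z axis and vertical below 0.15 rad and contact force between the fingers and spent above 0.5 N and z of spent in the frame of soap_dish between 0 and 0.018 m), for 0.05 s.
3. the new cartridge is pushed into the socket with its lugs in the slots, against the spring, its foot at least 20 mm inside the mouth (z of new in the frame of filter_head below -0.02 m and distance between new and filter_head below 0.03 m and angle between the x axis of new and the x axis of filter_head, either way round below 0.4 rad), for 0.05 s.
At the end, for the whole second after the job is handed in: new cartridge locked: foot 19.5 to 26 mm inside the mouth, within 4 mm of its centre and 7 degrees of its axis, turned to within 11 degrees of a quarter turn; spent one upright (8 degrees) on the soap dish's floor, within 33 mm of its centre; both at rest and let go (z of new in the frame of filter_head between -0.026 and -0.0195 m and x of new in the frame of filter_head between -0.004 and 0.004 m and y of new in the frame of filter_head between -0.004 and 0.004 m and angle between the z axis of new and the z axis of filter_head, either way round below 0.12 rad and angle between the x axis of new and the y axis of filter_head, either way round below 0.2 rad and linear speed of each of new, spent below 0.02 m/s and horizontal distance between spent and soap_dish below 0.033 m and angle between spent's own z axis and vertical below 0.15 rad and z of spent in the frame of soap_dish between 0 and 0.012 m); the robot touches nothing.
It fails at once if a bystander (atomizer, tumbler, trimmer, comb, pump_bottle, cream_jar, mouthwash) is shifted by more than 30 mm or tipped over (distance of any of atomizer, tumbler, trimmer, comb, pump_bottle, cream_jar, mouthwash from where it was at the start of the episode above 0.03 m or angle between any of atomizer, tumbler, pump_bottle, cream_jar, mouthwash's own z axis and vertical above 0.5 rad).
It fails at once if the soap dish is shifted by more than 40 mm or tipped (distance of soap_dish from where it was at the start of the episode above 0.04 m or angle between soap_dish's own z axis and vertical above 0.4 rad).
It also fails if it takes over 72 s, if anything falls off the work surface, if the arm or the gripper's body presses on something with over 40 N, if the wrist force passes 120 N, or if a joint passes its speed limit or range.

## Working session

There is one attempt and no reset: what is moved stays moved. The work goes in short steps, Python scripts to look and compute and a tool call to move; the robot and the scene stay as the last step left them, time stands still between calls to the robot, and variables do not carry over. Pictures are saved under pics/ and viewed, at most 10 in all, crops included, and the job is handed in when it is done.

Besides the shell and the picture viewer there is one more tool, called after ">>>" in YAML: its name, and indented under it one key for each argument. send_rows: Moves the arm, as the interface text tells. Its arguments: {"type":"object","properties":{"increments":{"type":"array"}},"required":["increments"]}

```bash
mkdir -p pics; python3 - <<'E'
from cell import env
import cv2, numpy as np
print(env.state())
for n in("side","top"):
    cv2.imwrite(f"pics/{n}0.png",env.read_camera(n)); i=env.camera_info(n); print(n,i["fx"],i["fy"],i["cx"],i["cy"]); print(np.round(i["view"],4).tolist()); print(np.linalg.inv(i["view"])[:3,3])
E
```

```text
{'clock': 0.0, 'joint_pos': array([-7.08923206e+01,  2.17380271e+01,  9.93954771e+01,  3.91796612e-04,
        5.89278171e+01, -1.91055949e+00]), 'joint_vel': array([ 0.07493698, -0.01300335, -0.12657999, -0.07208736,  0.03542857,
       -0.04394567]), 'effort': array([-1.57580784e-03, -7.63727689e+01, -4.34371805e+01,  6.50096079e-02,
        4.25145181e-02, -1.47753076e-04]), 'tcp_pos': array([ 0.25090379, -0.65306931,  0.21329535]), 'tool_rot': array([-1.79938724e+02, -2.37959144e-03,  2.10180352e+01]), 'ft_force': array([ 0.3544883 , -0.48227845,  0.22175423]), 'torque': array([-0.02980114, -0.042684  , -0.0270664 ]), 'finger_force': 0.0, 'finger_gap': 1.0046351413074746}
side 492.55916417051947 492.55916417051947 279.3133916913619 204.4376741001021
[[-0.9999, -0.0103, -0.0028, 0.547], [-0.0061, 0.7698, -0.6382, 0.0919], [0.0088, -0.6382, -0.7699, 1.4039], [0.0, 0.0, 0.0, 1.0]]
[0.53525451 0.83080365 1.1409694 ]
top 490.06440796234057 490.06440796234057 275.5443063448892 210.5795586366684
[[-0.0545, -0.9985, 0.0016, 0.0358], [-0.9742, 0.0528, -0.2196, 0.597], [0.2192, -0.0135, -0.9756, 1.2636], [0.0, 0.0, 0.0, 1.0]]
[0.30647337 0.02134216 1.36376189]
```

View pics/side0.png

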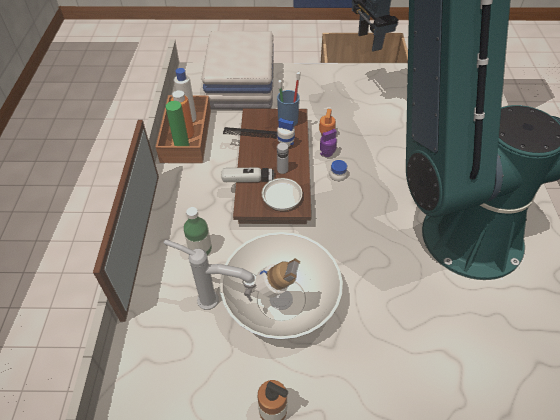

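View pics/top0.png

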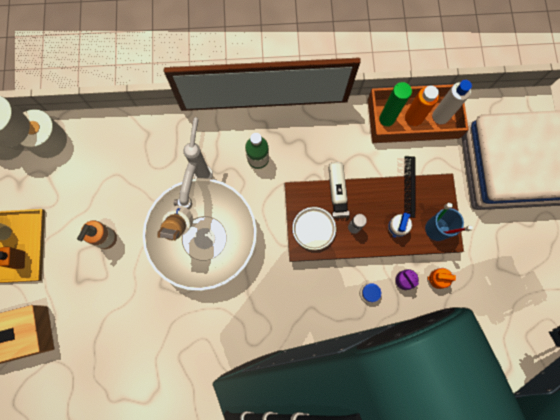

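The pictures show the tap, with the brown cartridge at side (285,272) and top (172,228). The dish is at top (314,229) and the new cartridge at top (400,225), side (286,130). I'll enlarge these areas.

```bash
python3 - <<'E'
import cv2, numpy as np
s=cv2.imread("pics/side0.png");t=cv2.imread("pics/top0.png")
def c(im,x,y,w,h,k): return cv2.resize(im[y:y+h,x:x+w],(w*k,h*k),interpolation=cv2.INTER_CUBIC)
a=np.hstack([c(s,180,232,133,100,3)[:300,:399],c(t,145,135,133,100,3)[:300,:399]])
b=np.hstack([c(s,230,90,80,60,5)[:300,:400],c(t,370,185,80,60,5)[:300,:398]])
w=min(a.shape[1],b.shape[1]);cv2.imwrite("pics/m1.png",np.vstack([a[:,:w],b[:,:w]]))
E
```

```text
(no output)
```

View pics/m1.png

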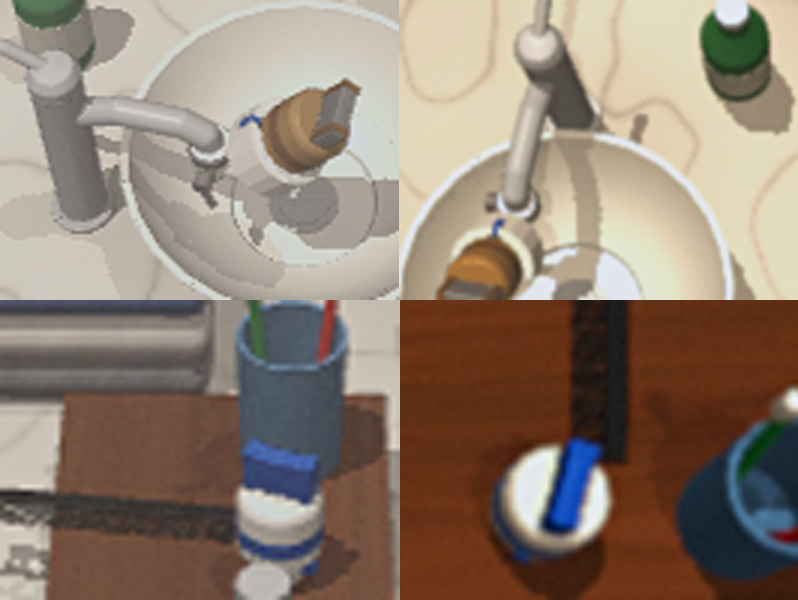

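The mosaic shows the spout running from the column to the head, and the grey wing of the spent cartridge leaning towards the robot. The new cartridge's blue wing stands close to the comb and tumbler. I'll zoom in once more to read wing corners.

```bash
python3 - <<'E'
import cv2, numpy as np
s=cv2.imread("pics/side0.png");t=cv2.imread("pics/top0.png")
def c(im,x,y,w=50,h=37,k=8):
    o=cv2.resize(im[y:y+h,x:x+w],(w*k,h*k),interpolation=cv2.INTER_NEAREST)
    for i in range(0,w,10): cv2.putText(o,str(x+i),(i*k,8),0,.3,(0,0,255)); o[::4,i*k]=(0,0,255)
    for i in range(0,h,10): cv2.putText(o,str(y+i),(0,i*k+8),0,.3,(0,255,255)); o[i*k,::4]=(0,255,255)
    return o
cv2.imwrite("pics/m2.png",np.vstack([np.hstack([c(s,258,250),c(t,150,205)]),np.hstack([c(s,265,115),c(t,378,205)])]))
E
```

```text
(no output)
```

View pics/m2.png

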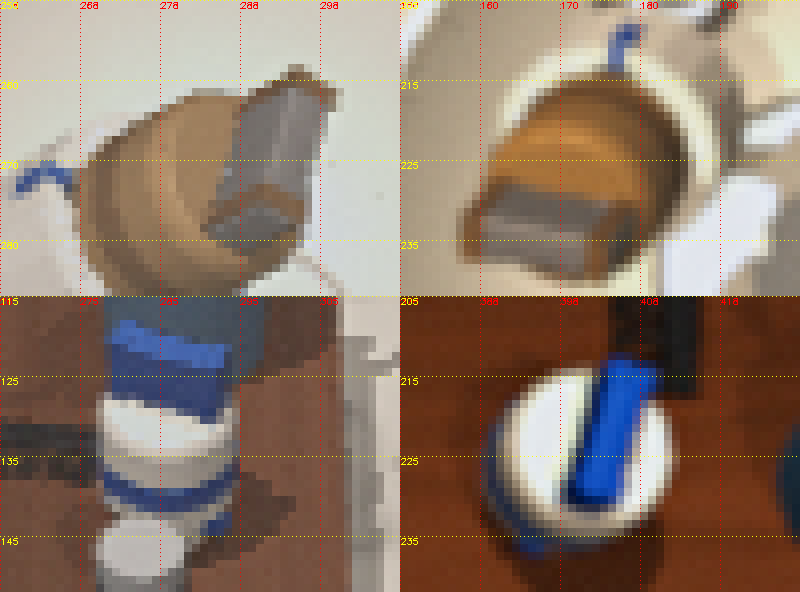

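The pixel positions that matter:
- **Spent wing:** top face centred near top (166.8,235), side (295,269).
- **New wing:** top face centred near top (403.8,222), side (286.5,120.7). Its long edges run (404,213.5)→(399,229) in the top view.

Now triangulating these.

```bash
cat > h.py <<'E'
from cell import env
import cv2, numpy as np
I={n:env.camera_info(n) for n in("side","top")}
def ray(n,p):
    i=I[n];R=np.array(i["view"]);d=R[:3,:3].T@[(p[0]-i["cx"])/i["fx"],(p[1]-i["cy"])/i["fy"],1]
    return -R[:3,:3].T@R[:3,3],d/np.linalg.norm(d)
def plane(n,p,z):
    c,d=ray(n,p);return c+d*(z-c[2])/d[2]
def tri(ps,pt):
    A=np.zeros((3,3));b=np.zeros(3);r=[ray("side",ps),ray("top",pt)]
    for c,d in r: M=np.eye(3)-np.outer(d,d);A+=M;b+=M@c
    x=np.linalg.solve(A,b);return x,[np.linalg.norm((np.eye(3)-np.outer(d,d))@(x-c)) for c,d in r]
def proj(n,P):
    i=I[n];R=np.array(i["view"]);q=R[:3,:3]@P+R[:3,3];return q[0]/q[2]*i["fx"]+i["cx"],q[1]/q[2]*i["fy"]+i["cy"]
E
python3 - <<'E'
from h import *
np.set_printoptions(precision=4,suppress=True)
print("wing",tri((295,269),(166.8,235)))
print("new",tri((286.5,120.7),(403.8,222)), plane("top",(403.8,222),.156),plane("side",(286.5,120.7),.156))
for p in[(404,213.5),(399,229),(409,215.5),(404.5,231)]:print(plane("top",p,.156))
t=cv2.imread("pics/top0.png");s=cv2.imread("pics/side0.png")
def blob(im,m,seed,name,z):
    n,l=cv2.connectedComponents(m.astype(np.uint8));k=l[seed[1],seed[0]]
    c,_=cv2.findContours((l==k).astype(np.uint8),0,2);c=max(c,key=cv2.contourArea)
    e=cv2.fitEllipse(cv2.convexHull(c));print(name,e,plane(name,e[0],z))
for im,seed,n in((t,(314,229),"top"),(s,(282,195),"side")):
    blob(im,im.min(2)>95,seed,n,.08)
print("colcap",tri((198,254),(192,151)))
# base circle of column in side ~ (208,302)
print(plane("side",(207,303),0.0),plane("side",(198,254),.217),plane("top",(192,151),.217))
# new body white top (68mm)
hsv=cv2.cvtColor(t,cv2.COLOR_BGR2HSV)
for x,y in((360,223),):
    print("atom",plane("top",(x,y),.159))
print("tumbler side/top",plane("top",(446,222),.16),plane("side",(288,97),.16))
E
```

```text
wing (array([0.5124, 0.262 , 0.239 ]), [np.float64(0.0024434853723155734), np.float64(0.0024434853723154723)])
new (array([ 0.5296, -0.3154,  0.156 ]), [np.float64(0.0014838060010047285), np.float64(0.0014838060010048495)]) [ 0.531  -0.3158  0.156 ] [ 0.5282 -0.3147  0.156 ]
[ 0.5528 -0.3187  0.156 ]
[ 0.5139 -0.3017  0.156 ]
[ 0.547  -0.3307  0.156 ]
[ 0.5081 -0.3149  0.156 ]
top ((319.716064453125, 225.34483337402344), (43.67333984375, 60.107696533203125), 69.21855163574219) [ 0.5483 -0.1119  0.08  ]
side ((280.23931884765625, 188.8105010986328), (38.957271575927734, 45.99978256225586), 142.68458557128906) [ 0.5453 -0.107   0.08  ]
colcap (array([0.7293, 0.2045, 0.207 ]), [np.float64(1.6083477512794034e-05), np.float64(1.608347751304704e-05)])
[0.7316 0.2171 0.    ] [0.7273 0.2112 0.217 ] [0.7257 0.2029 0.217 ]
atom [ 0.5339 -0.205   0.159 ]
tumbler side/top [ 0.5246 -0.4203  0.16  ] [ 0.5236 -0.4232  0.16  ]
```

```bash
python3 - <<'E'
from h import *
np.set_printoptions(precision=4,suppress=True)
for n,p in(("top",(166.8,235)),("side",(295,269))): print(n,plane(n,p,.2456))
print("wing edge dir",[plane("top",p,.2456) for p in((160,232),(175,233.5),(159,238),(174,239.5))])
t=cv2.imread("pics/top0.png");s=cv2.imread("pics/side0.png")
def c(im,x,y,w=80,h=60,k=5):
    o=cv2.resize(im[y:y+h,x:x+w],(w*k,h*k),interpolation=cv2.INTER_NEAREST)
    for i in range(0,w,10): cv2.putText(o,str(x+i),(i*k,8),0,.3,(0,0,255)); o[::4,i*k]=(0,0,255)
    for i in range(0,h,10): cv2.putText(o,str(y+i),(0,i*k+8),0,.3,(0,200,0)); o[i*k,::4]=(0,200,0)
    return o
cv2.imwrite("pics/m3.png",np.vstack([np.hstack([c(s,250,160),c(t,280,200)]),np.hstack([c(s,170,240),c(t,150,140)])]))
E
```

```text
top [0.5136 0.26   0.2456]
side [0.5102 0.2669 0.2456]
wing edge dir [array([0.5215, 0.2757, 0.2456]), array([0.5161, 0.2411, 0.2456]), array([0.5075, 0.2781, 0.2456]), array([0.5021, 0.2435, 0.2456])]
```

View pics/m3.png

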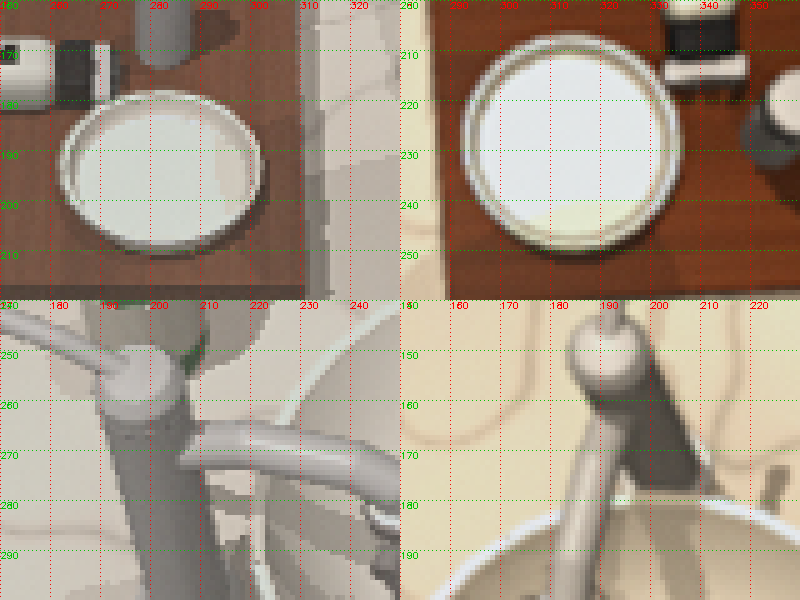

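The enlargements show the dish rim centred at top (314.3,228.3), side (282,192.5). The column cap is at top (191,150.5), side (198,255).

```bash
python3 - <<'E'
from h import *
np.set_printoptions(precision=4,suppress=True)
print("dish",plane("top",(314.3,228.3),.08),plane("side",(282,192.5),.08))
print("cap",tri((198,255),(191,150.5)),plane("side",(198,255),.217),plane("top",(191,150.5),.217))
print("mark",plane("top",(177.5,210.5),.203),plane("side",(262.5,272.5),.203))
print("collar",tri((250,284),(185,203)))
# basin? head: fit of tap pose from points
from scipy.optimize import least_squares
T=lambda q,P:np.array([q[0],q[1],0])+np.array([[np.cos(q[2]),-np.sin(q[2]),0],[np.sin(q[2]),np.cos(q[2]),0],[0,0,1]])@P
pts=[([-.2274,0,.2456],(295,269),(166.8,235)),([0,0,.212],(198,255),(191,150.5)),([-.160,0,.203],(262.5,272.5),(177.5,210.5))]
def f(q):
    r=[]
    for P,a,b in pts: r+=list(np.subtract(proj("side",T(q,np.array(P))),a))+list(np.subtract(proj("top",T(q,np.array(P))),b))
    return np.array(r)
s=least_squares(f,[.727,.207,-.25]);print(s.x,np.degrees(s.x[2]),s.fun.reshape(-1,2))
q=s.x;print("mouth",T(q,np.array([-.185,0,.185])),"wingtop",T(q,np.array([-.2274,0,.2456])))
E
```

```text
dish [ 0.5411 -0.0969  0.08  ] [ 0.5401 -0.093   0.08  ]
cap (array([0.7298, 0.207 , 0.2072]), [np.float64(0.0008281797966109821), np.float64(0.000828179796610887)]) [0.727  0.2139 0.217 ] [0.7271 0.2054 0.217 ]
mark [0.5804 0.2429 0.203 ] [0.5812 0.2498 0.203 ]
collar (array([0.6145, 0.2371, 0.1321]), [np.float64(0.0014731761126004184), np.float64(0.0014731761126003783)])
[ 0.7323  0.207  -0.2506] -14.35915655249693 [[-0.8528 -1.4091]
 [-1.4547  0.7424]
 [-1.7158 -1.3255]
 [-0.37   -1.2723]
 [ 1.8194 -1.1884]
 [-1.5677  1.3263]]
mouth [0.5531 0.2529 0.185 ] wingtop [0.512  0.2634 0.2456]
```

```bash
cat >> h.py <<'E'
from scipy.spatial.transform import Rotation as Ro
psi=np.radians(-14.4); mouth=np.array([.5531,.2529,.185])
def head(psi=psi):
    z=np.array([-np.sin(np.radians(35))*np.cos(psi),-np.sin(np.radians(35))*np.sin(psi),np.cos(np.radians(35))])
    y=np.array([-np.sin(psi),np.cos(psi),0]);return np.array([np.cross(y,z),y,z]).T
def tool(z,y): # tool rotation with z along fingers, y closing
    return Ro.from_matrix(np.array([np.cross(y,z),y,z]).T)
def down(yaw): return Ro.from_euler("xyz",[180,0,yaw],degrees=True)
def plan(p0,R0,p1,R1,N):
    w=(R0.inv()*R1).as_rotvec()/N; A=sum(Ro.from_rotvec(w*k).as_matrix() for k in range(N))
    d=np.linalg.solve(A,R0.inv().apply(np.subtract(p1,p0)))*100
    print(N,"rows of",np.round(w,4).tolist(),np.round(d,3).tolist())
def cur():
    s=env.state();return s["tcp_pos"],Ro.from_euler("xyz",s["tool_rot"],degrees=True)
H=head()
Rg1=tool(-H[:,2],H[:,1]); Rg2=Rg1*Ro.from_rotvec([0,0,np.pi/2])
E
python3 - <<'E'
from h import *
p,R=cur(); A=np.array([.45,-.08,.40]); Ra=down(105)
plan(p,R,A,Ra,12)
B=mouth+H[:,2]*.109; print(B,Rg1.as_euler("xyz",degrees=True)); plan(A,Ra,B,Rg1,8)
E
```

```text
12 rows of [-0.0001, -0.0001, -0.1222] [5.428, -1.089, -1.554]
[0.49254434 0.26844805 0.27428757] [-180.    35.   165.6]
8 rows of [-0.0403, -0.069, -0.1279] [3.444, 3.247, 0.902]
```

>>> send_rows:
  increments:
    - [[0,0,-0.122,5.43,-1.09,-1.55,9.1],[0,0,-0.122,5.43,-1.09,-1.55,9.1],[0,0,-0.122,5.43,-1.09,-1.55,9.1],[0,0,-0.122,5.43,-1.09,-1.55,9.1],[0,0,-0.122,5.43,-1.09,-1.55,9.1],[0,0,-0.122,5.43,-1.09,-1.55,9.1],[0,0,-0.122,5.43,-1.09,-1.55,9.1],[0,0,-0.122,5.43,-1.09,-1.55,9.1],[0,0,-0.122,5.43,-1.09,-1.55,9.1],[0,0,-0.122,5.43,-1.09,-1.55,9.1]]

```text
clock: 1.35
tcp_pos: [0.4804, -0.1846, 0.3692]
tool_rot: [-180.0, -0.0, 91.1]
ft_force: [0.1, 0.9, 0.9]
finger_gap: 0.999
finger_force: 0.0
```

```bash
python3 - <<'E'
from h import *
p,R=cur(); print(p,R.as_euler("xyz",degrees=True))
B=mouth+H[:,2]*.109; plan(p,R,B,Rg1,10)
E
```

```text
[ 0.48041206 -0.18457483  0.36916759] [-1.79985853e+02 -1.45291676e-02  9.11499744e+01]
10 rows of [-0.0396, -0.0522, -0.1256] [4.138, 2.714, 0.033]
```

>>> send_rows:
  increments:
    - [[-0.04,-0.052,-0.126,4.14,2.71,0.03,9.1],[-0.04,-0.052,-0.126,4.14,2.71,0.03,9.1],[-0.04,-0.052,-0.126,4.14,2.71,0.03,9.1],[-0.04,-0.052,-0.126,4.14,2.71,0.03,9.1],[-0.04,-0.052,-0.126,4.14,2.71,0.03,9.1],[-0.04,-0.052,-0.126,4.14,2.71,0.03,9.1],[-0.04,-0.052,-0.126,4.14,2.71,0.03,9.1],[-0.04,-0.052,-0.126,4.14,2.71,0.03,9.1],[-0.04,-0.052,-0.126,4.14,2.71,0.03,9.1],[-0.04,-0.052,-0.126,4.14,2.71,0.03,9.1]]

```text
clock: 2.6
tcp_pos: [0.4927, 0.268, 0.2743]
tool_rot: [179.9, 35.2, 165.8]
ft_force: [1.4, 0.6, 0.4]
finger_gap: 0.998
finger_force: 0.0
```

```bash
python3 - <<'E'
from h import *
p,R=cur(); print(p,R.as_euler("xyz",degrees=True),env.state()["joint_pos"])
B=mouth+H[:,2]*.109; plan(p,R,B,Rg1,2); plan(B,Rg1,mouth+H[:,2]*.051,Rg1,5)
t=env.read_camera("top");s=env.read_camera("side")
def c(im,x,y,w=100,h=120,k=4): return cv2.resize(im[y:y+h,x:x+w],(w*k,h*k),interpolation=cv2.INTER_CUBIC)
cv2.imwrite("pics/m4.png",np.hstack([c(s,220,190),c(t,120,160)]))
E
```

```text
[0.49265711 0.26803848 0.27425688] [179.86568729  35.16075502 165.82509258] [ 38.80977119  -1.7936851  126.11012443 -43.75782429  41.51451438
  -7.09402013]
2 rows of [0.0023, 0.0014, 0.0016] [0.008, 0.018, -0.007]
5 rows of [0.0, 0.0, 0.0] [0.0, -0.0, 1.16]
```

View pics/m4.png

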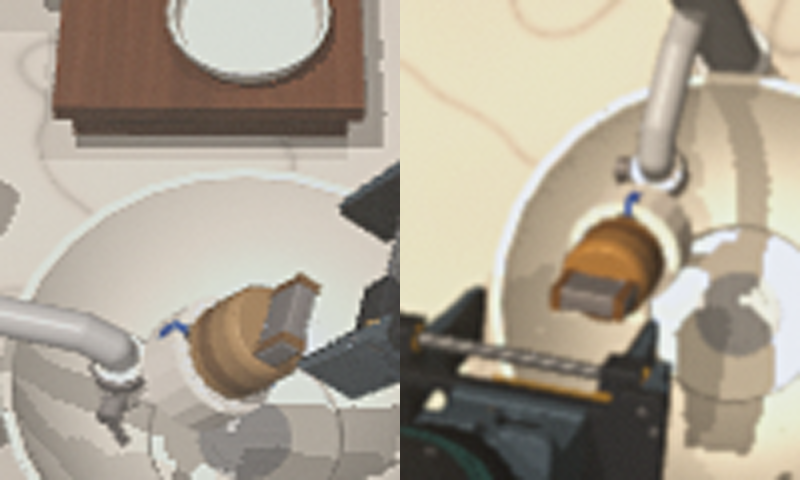

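The open fingers stand on either side of the wing, in line with it: side view tip at (300,365), wing at (285,330). I'll advance along the axis and squeeze the wing ends to find the socket's y.

>>> send_rows:
  increments:
    - [[0.004,0.003,0.003,0.02,0.04,1.16,9.1],[0,0,0,0,0,1.16,9.1],[0,0,0,0,0,1.16,9.1],[0,0,0,0,0,1.16,9.1],[0,0,0,0,0,1.16,7],[0,0,0,0,0,0,5.5],[0,0,0,0,0,0,4.9],[0,0,0,0,0,0,4.7],[0,0,0,0,0,0,4.5],[0,0,0,0,0,0,4.3]]

```text
clock: 3.95
tcp_pos: [0.5255, 0.2587, 0.2273]
tool_rot: [179.9, 34.9, 165.3]
ft_force: [-2.8, -0.8, 4.5]
finger_gap: 0.501
finger_force: 30.0
```

```bash
python3 - <<'E'
from h import *
np.set_printoptions(precision=4,suppress=True)
s=env.state();p,R=cur(); print(p,s["finger_gap"]*91.2,s["finger_force"],s["ft_force"],"tool F",R.inv().apply(s["ft_force"]),R.inv().apply(s["torque"]),"headframe tcp",H.T@(p-mouth))
E
```

```text
[0.5255 0.2587 0.2273] 45.72740426292152 30.001291930675507 [-2.8235 -0.8326  4.5198] tool F [-0.5187 -1.5142 -5.1509] [0.1304 0.3083 0.084 ] headframe tcp [ 0.0011 -0.0013  0.0508]
```

>>> send_rows:
  increments:
    - [[0,0,0,0,-0.05,0,9.1],[0,0,0,0,-0.1,-0.2,9.1],[0,0,0,0,0,0,9.1],[0,0,0.157,0,0,0,9.1],[0,0,0.157,0,0,0,9.1],[0,0,0.157,0,0,0,9.1],[0,0,0.157,0,0,0,9.1],[0,0,0.157,0,0,0,9.1],[0,0,0.157,0,0,0,9.1],[0,0,0.157,0,0,0,9.1]]

```text
clock: 5.2
tcp_pos: [0.524, 0.2574, 0.2285]
tool_rot: [148.1, 14.9, 97.8]
ft_force: [-0.5, 0.8, -0.9]
finger_gap: 1.001
finger_force: 0.0
```

>>> send_rows:
  increments:
    - [[0,0,0.157,0,0,0,9.1],[0,0,0.157,0,0,0,7],[0,0,0.157,0,0,0,5],[0,0,0,0,0,0,3],[0,0,0,0,0,0,2],[0,0,0,0,0,0,1.2],[0,0,0,0,0,0,1],[0,0,0,0,0,0,1],[0,0,0,0,0,0,1],[0,0,0,0,0,0,1]]

```text
clock: 6.45
tcp_pos: [0.5236, 0.2575, 0.2283]
tool_rot: [145.2, -0.0, 75.4]
ft_force: [-4.4, 2.7, 1.6]
finger_gap: 0.15
finger_force: 30.0
```

```bash
python3 - <<'E'
from h import *
np.set_printoptions(precision=4,suppress=True)
s=env.state();p,R=cur(); print(p,s["finger_gap"]*91.2,s["finger_force"],"tool F",R.inv().apply(s["ft_force"]),R.inv().apply(s["torque"]),"headframe tcp",H.T@(p-mouth), "rot err vs Rg2",np.degrees((Rg2.inv()*R).as_rotvec()),s["joint_pos"])
E
```

```text
[0.5236 0.2575 0.2283] 13.637617390418482 29.964587688446045 tool F [ 1.501  -3.1831 -4.1308] [1.174  0.1292 0.0069] headframe tcp [ 0.0005 -0.0029  0.0525] rot err vs Rg2 [ 0.1559 -0.0958  0.1731] [ 35.4989   4.1596 125.6637 -47.929   36.1697  86.2758]
```

>>> send_rows:
  increments:
    - [[0,0,-0.157,0,0,0,1],[0,0,-0.157,0,0,0,1],[0,0,-0.157,0,0,0,1],[0,0,-0.157,0,0,0,1],[0,0,-0.157,0,0,0,1],[0,0,-0.157,0,0,0,1],[0,0,-0.157,0,0,0,1],[0,0,-0.157,0,0,0,1],[0,0,-0.157,0,0,0,1],[0,0,-0.157,0,0,0,1]]

```text
clock: 7.7
tcp_pos: [0.5242, 0.2577, 0.229]
tool_rot: [-179.9, 34.9, 165.7]
ft_force: [-3.5, 1.7, 4.9]
finger_gap: 0.155
finger_force: 30.0
```

```bash
python3 - <<'E'
from h import *
np.set_printoptions(precision=4,suppress=True)
s=env.state();p,R=cur(); print(p,s["finger_gap"]*91.2,s["finger_force"],"tool F",R.inv().apply(s["ft_force"]),R.inv().apply(s["torque"]),"headframe tcp",H.T@(p-mouth), "rot err vs Rg1",np.degrees((Rg1.inv()*R).as_rotvec()))
E
```

```text
[0.5242 0.2577 0.229 ] 14.111702119805324 29.98427778482437 tool F [ 0.3065  0.8015 -6.2058] [-0.3261  0.246   0.0777] headframe tcp [ 0.0013 -0.0025  0.0528] rot err vs Rg1 [ 0.0519  0.0973 -0.0642]
```

>>> send_rows:
  increments:
    - [[0,0,0,0,0,-0.3,1],[0,0,0,0,0,-0.6,1],[0,0,0,0,0,-0.6,1],[0,0,0,0,0,-0.6,1],[0,0,0,0,0,-0.6,1],[0,0,0,0,0,-0.8,1],[0,0,0,0,0,-1,1],[0,0,0,0,0,-1.5,1],[0,0,0,0,0,-2,1],[0,0,0,0,0,-2,1]]

```text
clock: 8.95
tcp_pos: [0.4679, 0.2719, 0.3117]
tool_rot: [179.9, 34.9, 165.3]
ft_force: [-0.3, 0.3, -1.4]
finger_gap: 0.154
finger_force: 30.0
```

```bash
python3 - <<'E'
from h import *
np.set_printoptions(precision=4,suppress=True)
s=env.state();p,R=cur(); print(p,s["finger_gap"]*91.2,s["ft_force"],"headframe tcp",H.T@(p-mouth))
D=np.array([.5405,-.0955,.066+.0745+.06]); Rd=down(75)
for yaw in (75,90,105): plan(p,R,D,down(yaw),12)
t=env.read_camera("top");si=env.read_camera("side")
cv2.imwrite("pics/m5.png",np.hstack([cv2.resize(si[170:340,200:340],(400,486),interpolation=2),cv2.resize(t[140:310,100:240],(400,486),interpolation=2)]))
E
```

```text
[0.4679 0.2719 0.3117] 14.0176120890568 [-0.2586  0.2736 -1.4469] headframe tcp [ 0.0012 -0.0028  0.1538]
12 rows of [0.0399, 0.0396, 0.127] [-2.793, -1.499, 1.821]
12 rows of [0.0334, 0.0431, 0.106] [-2.529, -1.787, 1.731]
12 rows of [0.0268, 0.0458, 0.0849] [-2.251, -2.045, 1.647]
```

View pics/m5.png

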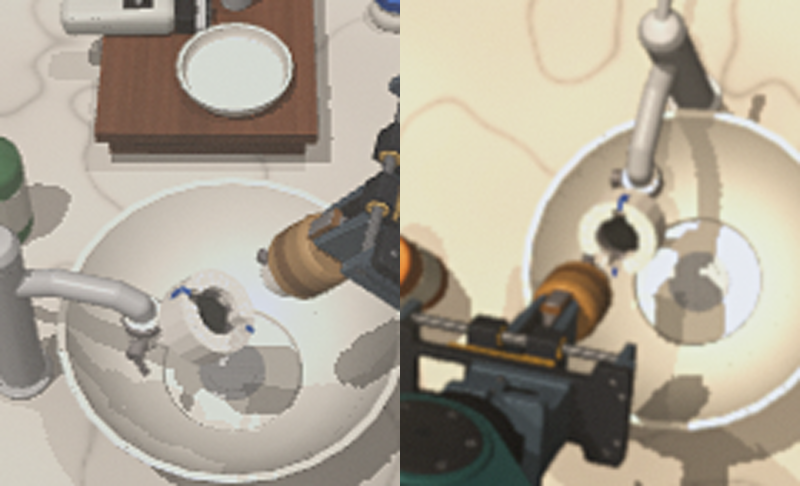

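The spent cartridge is out and held firmly, at side (300,250). The socket stands empty, its mouth at side (212,310). Next I carry it upright to above the dish.

>>> send_rows:
  increments:
    - [[0.0334,0.0431,0.106,-2.53,-1.79,1.73,1],[0.0334,0.0431,0.106,-2.53,-1.79,1.73,1],[0.0334,0.0431,0.106,-2.53,-1.79,1.73,1],[0.0334,0.0431,0.106,-2.53,-1.79,1.73,1],[0.0334,0.0431,0.106,-2.53,-1.79,1.73,1],[0.0334,0.0431,0.106,-2.53,-1.79,1.73,1],[0.0334,0.0431,0.106,-2.53,-1.79,1.73,1],[0.0334,0.0431,0.106,-2.53,-1.79,1.73,1],[0.0334,0.0431,0.106,-2.53,-1.79,1.73,1],[0.0334,0.0431,0.106,-2.53,-1.79,1.73,1]]

```text
clock: 10.3
tcp_pos: [0.5664, -0.0396, 0.2315]
tool_rot: [176.8, 5.2, 101.8]
ft_force: [1.0, -0.2, -1.1]
finger_gap: 0.155
finger_force: 30.0
```

```bash
python3 - <<'E'
from h import *
np.set_printoptions(precision=4,suppress=True)
p,R=cur(); print(p,R.as_euler("xyz",degrees=True))
D=np.array([.5405,-.0955,.066+.0745+.06]); plan(p,R,D,down(90),3)
E
```

```text
[ 0.5664 -0.0396  0.2315] [176.789    5.213  101.7832]
3 rows of [0.0217, 0.0283, 0.0693] [-1.667, -1.156, 1.09]
```

>>> send_rows:
  increments:
    - [[0.0217,0.0283,0.0693,-1.67,-1.16,1.09,1],[0.0217,0.0283,0.0693,-1.67,-1.16,1.09,1],[0.0217,0.0283,0.0693,-1.67,-1.16,1.09,1],[0,0,0,0,0,1.2,1],[0,0,0,0,0,1.2,1],[0,0,0,0,0,1.2,1],[0,0,0,0,0,0.9,1],[0,0,0,0,0,0.6,1],[0,0,0,0,0,0.2,1],[0,0,0,0,0,0,1]]

```text
clock: 11.55
tcp_pos: [0.5409, -0.0946, 0.1484]
tool_rot: [179.9, 0.1, 90.2]
ft_force: [-0.7, -0.7, -1.6]
finger_gap: 0.151
finger_force: 30.0
```

```bash
python3 - <<'E'
from h import *
np.set_printoptions(precision=4,suppress=True)
s=env.state();p,R=cur(); print(p,R.as_euler("xyz",degrees=True),s["ft_force"],s["torque"])
t=env.read_camera("top");si=env.read_camera("side")
cv2.imwrite("pics/m6.png",np.hstack([cv2.resize(si[90:230,220:340],(400,466),interpolation=2),cv2.resize(t[160:300,270:390],(400,466),interpolation=2)]))
E
```

```text
[ 0.5409 -0.0946  0.1484] [179.9303   0.0737  90.2161] [-0.6979 -0.6964 -1.6285] [-0.0167 -0.0543  0.0118]
```

View pics/m6.png

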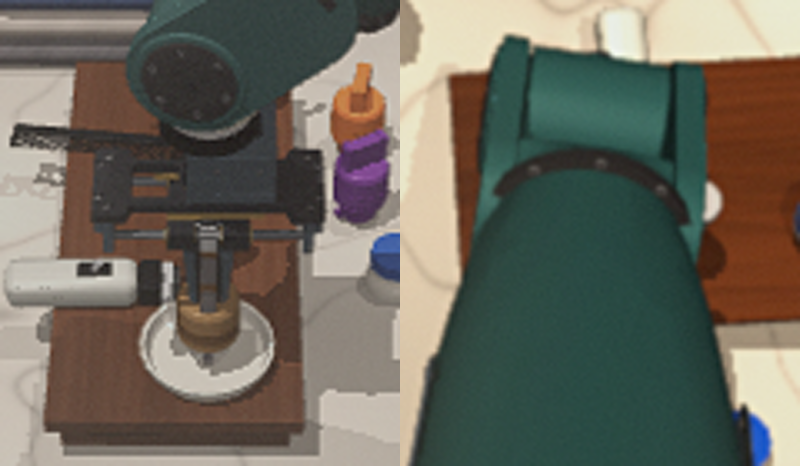

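The cartridge hangs upright over the dish, its lower body at side (207,320), dish centre near (207,345). Now lowering it.

>>> send_rows:
  increments:
    - [[0,0,0,0,0,0.2,1],[0,0,0,0,0,0.2,1],[0,0,0,0,0,0.1,1],[0,0,0,0,0,0.1,1],[0,0,0,0,0,0.05,1],[0,0,0,0,0,0.05,1],[0,0,0,0,0,0.05,1],[0,0,0,0,0,0.05,1],[0,0,0,0,0,0,1],[0,0,0,0,0,0,1]]

```text
clock: 12.9
tcp_pos: [0.5408, -0.0946, 0.1403]
tool_rot: [179.9, 0.1, 90.2]
ft_force: [0.1, 0.2, -1.3]
finger_gap: 0.156
finger_force: 30.0
```

>>> send_rows:
  increments:
    - [[0,0,0,0,0,0.05,1],[0,0,0,0,0,0.05,1],[0,0,0,0,0,0.05,1],[0,0,0,0,0,0.05,1],[0,0,0,0,0,0,1],[0,0,0,0,0,0,1],[0,0,0,0,0,0,1],[0,0,0,0,0,0,1],[0,0,0,0,0,0,1],[0,0,0,0,0,0,1]]

```text
clock: 14.15
tcp_pos: [0.5415, -0.0947, 0.1402]
tool_rot: [179.9, 0.1, 90.2]
ft_force: [-8.9, 2.0, 29.0]
finger_gap: 0.151
finger_force: 30.1
```

>>> send_rows:
  increments:
    - [[0,0,0,0,0,-0.1,1],[0,0,0,0,0,-0.05,1],[0,0,0,0,0,0,1],[0,0,0,0,0,0,2.2],[0,0,0,0,0,0,3.5],[0,0,0,0,0,0,4],[0,0,0,0,0,-0.5,4],[0,0,0,0,0,-1.5,4],[0,0,0,0,0,-2.5,4],[0,0,0,0,0,-4,4]]

```text
clock: 15.4
tcp_pos: [0.5402, -0.0944, 0.2258]
tool_rot: [-180.0, 0.1, 90.2]
ft_force: [-0.8, -0.2, 0.1]
finger_gap: 0.439
finger_force: 0.0
```

```bash
python3 - <<'E'
from h import *
np.set_printoptions(precision=4,suppress=True)
s=env.state();p,R=cur(); print(p,s["ft_force"],s["finger_gap"])
# new: approach. closing azimuth = wing az -23 -> yaw=az+90 = 67
for xy in ((.5296,-.3154),):
    N=np.array([*xy,.06+.033+.11]); 
    M=np.array([.54,-.2,.29]);plan(p,R,M,down(80),5); plan(M,down(80),N+[0,0,.03],down(67),5)
    print(N)
t=env.read_camera("top");si=env.read_camera("side")
cv2.imwrite("pics/s7.png",si);cv2.imwrite("pics/t7.png",t)
cv2.imwrite("pics/m7.png",np.hstack([cv2.resize(si[70:220,220:340],(400,500),interpolation=2),cv2.resize(t[160:310,330:450],(400,500),interpolation=2)]))
E
```

```text
[ 0.5402 -0.0944  0.2258] [-0.7876 -0.2073  0.0989] 0.439489671518128
5 rows of [0.0, 0.0002, 0.0357] [-2.111, 0.139, -1.282]
5 rows of [-0.0, -0.0, 0.0454] [-2.286, 0.405, 1.14]
[ 0.5296 -0.3154  0.203 ]
```

View pics/m7.png

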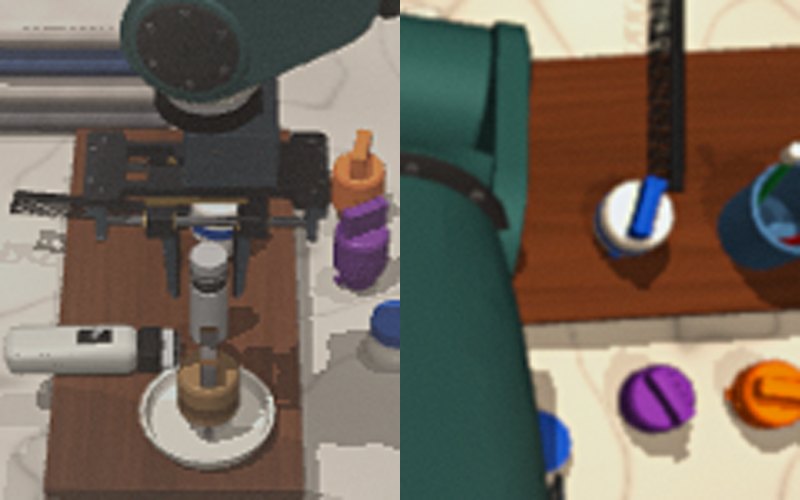

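The spent cartridge stands upright in the dish, at side (207,385). The new one, at top (635,215), has not moved. Going over it, with closing along its wing so that the gripper body stays clear of the tumbler.

>>> send_rows:
  increments:
    - [[0,0,0.036,-2.11,0.14,-1.28,9.1],[0,0,0.036,-2.11,0.14,-1.28,9.1],[0,0,0.036,-2.11,0.14,-1.28,9.1],[0,0,0.036,-2.11,0.14,-1.28,9.1],[0,0,0.036,-2.11,0.14,-1.28,9.1],[0,0,0.045,-2.29,0.4,1.14,9.1],[0,0,0.045,-2.29,0.4,1.14,9.1],[0,0,0.045,-2.29,0.4,1.14,9.1],[0,0,0.045,-2.29,0.4,1.14,9.1],[0,0,0.045,-2.29,0.4,1.14,9.1]]

```text
clock: 16.75
tcp_pos: [0.5292, -0.317, 0.2308]
tool_rot: [180.0, 0.0, 66.8]
ft_force: [-0.0, -0.2, -0.1]
finger_gap: 0.996
finger_force: 0.0
```

```bash
python3 - <<'E'
from h import *
np.set_printoptions(precision=4,suppress=True)
p,R=cur(); print(p,R.as_euler("xyz",degrees=True))
N=np.array([.5300,-.3156,.175]);plan(p,R,N,down(67),3)
si=env.read_camera("side");t=env.read_camera("top")
cv2.imwrite("pics/m8.png",np.hstack([cv2.resize(si[50:180,220:340],(400,433),interpolation=2),cv2.resize(t[140:270,350:470],(400,433),interpolation=2)]))
E
```

```text
[ 0.5292 -0.317   0.2308] [179.9517   0.034   66.8366]
3 rows of [0.0003, 0.0002, -0.001] [0.055, 0.005, 1.861]
```

View pics/m8.png

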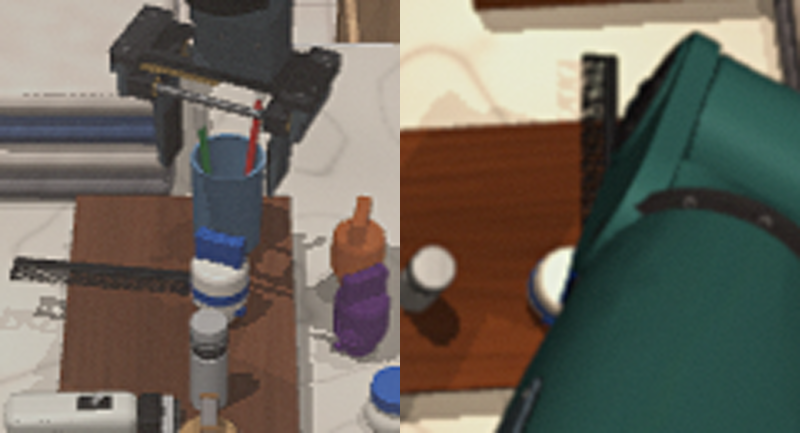

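The fingers straddle the new cartridge on a line parallel to its wing (side tips (165,165), (278,190), wing (220,245)). The body is clear of the brushes, so I descend.

>>> send_rows:
  increments:
    - [[0,0,0,0.05,0,1.86,9.1],[0,0,0,0.05,0,1.86,9.1],[0,0,0,0.05,0,1.86,9.1],[0,0,0,0,0,1.4,9.1],[0,0,0,0,0,1.4,9.1],[0,0,0,0,0,1.4,9.1],[0,0,0,0,0,1.4,9.1],[0,0,0,0,0,1.3,9.1],[0,0,0,0,0,1.2,9.1],[0,0,0,0,0,0,9.1]]

```text
clock: 18.1
tcp_pos: [0.5299, -0.3141, 0.0942]
tool_rot: [180.0, 0.0, 67.0]
ft_force: [0.2, 0.7, -0.1]
finger_gap: 0.997
finger_force: 0.0
```

>>> send_rows:
  increments:
    - [[0,0,0,0,0,0,7],[0,0,0,0,0,0,6.2],[0,0,0,0,0,0,5.9],[0,0,0,0,0,0,5.7],[0,0,0,0,0,0,5.5],[0,0,0,0,0,0,5],[0,0,0,0,0,0,5],[0,0,0,0,0,-0.3,5],[0,0,0,0,0,-1,5],[0,0,0,0,0,-1.5,5]]

```text
clock: 19.35
tcp_pos: [0.5298, -0.314, 0.1236]
tool_rot: [180.0, 0.0, 67.0]
ft_force: [0.6, 0.3, -0.6]
finger_gap: 0.583
finger_force: 30.0
```

```bash
python3 - <<'E'
from h import *
np.set_printoptions(precision=4,suppress=True)
s=env.state();p,R=cur(); print(p,R.as_euler("xyz",degrees=True),s["finger_gap"]*91.2,s["ft_force"],R.inv().apply(s["torque"]))
for n in("side","top"):
    im=env.read_camera(n);cv2.imwrite(f"pics/{n}9.png",im)
E
```

```text
[ 0.5298 -0.314   0.1236] [179.9956   0.0284  67.0107] 53.140203058875855 [ 0.6063  0.2959 -0.6122] [-0.08   -0.0377  0.0404]
```

```bash
cat >> h.py <<'E'
C=mouth+H@[.001,-.0025,0]
Ri=Rg1*Ro.from_rotvec([0,0,-np.pi/2])
def ins(foot): return C+H[:,2]*(foot+.034)
E
python3 - <<'E'
from h import *
p,R=cur(); A=np.array([.48,-.12,.38]); plan(p,R,A,down(160),10)
B=ins(.07);print(B); plan(A,down(160),B,Ri,12)
t=cv2.imread("pics/top9.png");si=cv2.imread("pics/side9.png")
cv2.imwrite("pics/m9.png",np.hstack([cv2.resize(si[50:180,220:340],(400,433),interpolation=2),cv2.resize(t[140:270,350:470],(400,433),interpolation=2)]))
E
```

```text
10 rows of [0.0002, 0.0004, -0.1623] [2.241, 0.168, -2.549]
[0.49549382 0.26510966 0.27076539]
12 rows of [0.0384, -0.0423, -0.1343] [-1.398, 3.443, 0.111]
```

>>> send_rows:
  increments:
    - [[0,0,-0.162,2.24,0.17,-2.55,5],[0,0,-0.162,2.24,0.17,-2.55,5],[0,0,-0.162,2.24,0.17,-2.55,5],[0,0,-0.162,2.24,0.17,-2.55,5],[0,0,-0.162,2.24,0.17,-2.55,5],[0,0,-0.162,2.24,0.17,-2.55,5],[0,0,-0.162,2.24,0.17,-2.55,5],[0,0,-0.162,2.24,0.17,-2.55,5],[0,0,-0.162,2.24,0.17,-2.55,5],[0,0,-0.162,2.24,0.17,-2.55,5]]

```text
clock: 20.7
tcp_pos: [0.4791, -0.1186, 0.3787]
tool_rot: [-180.0, 0.1, 160.2]
ft_force: [0.6, 0.0, -2.1]
finger_gap: 0.583
finger_force: 30.0
```

```bash
python3 - <<'E'
from h import *
np.set_printoptions(precision=4,suppress=True)
s=env.state();p,R=cur(); print(p,R.as_euler("xyz",degrees=True),s["finger_gap"]*91.2,s["ft_force"],s["joint_pos"])
plan(p,R,ins(.07),Ri,13)
si=env.read_camera("side");h=cv2.cvtColor(si,cv2.COLOR_BGR2HSV)
m=cv2.inRange(h,(105,120,60),(125,255,255));n,l,st,c=cv2.connectedComponentsWithStats(m)
for i in range(1,n):
    if st[i,4]>15: print(st[i],c[i])
print("expect foot/wing",proj("side",p+R.apply([0,0,.034])),proj("side",p-R.apply([0,0,.05])))
E
```

```text
[ 0.4791 -0.1186  0.3787] [-179.955     0.0813  160.1543] 53.14804475003164 [ 0.5584  0.0186 -2.0929] [-16.5824  -7.5668 114.6139  -0.0518  72.8743 -86.7214]
13 rows of [0.0353, -0.039, -0.1237] [-1.314, 3.153, 0.094]
[176  68   9   6  36] [179.7222  70.2778]
[332 160  14  11 124] [338.6935 165.2339]
expect foot/wing (np.float64(306.8598472538165), np.float64(114.52495936863913)) (np.float64(308.34136966222025), np.float64(86.62515269426858))
```

>>> send_rows:
  increments:
    - [[0.0353,-0.039,-0.1237,-1.31,3.15,0.09,5],[0.0353,-0.039,-0.1237,-1.31,3.15,0.09,5],[0.0353,-0.039,-0.1237,-1.31,3.15,0.09,5],[0.0353,-0.039,-0.1237,-1.31,3.15,0.09,5],[0.0353,-0.039,-0.1237,-1.31,3.15,0.09,5],[0.0353,-0.039,-0.1237,-1.31,3.15,0.09,5],[0.0353,-0.039,-0.1237,-1.31,3.15,0.09,5],[0.0353,-0.039,-0.1237,-1.31,3.15,0.09,5],[0.0353,-0.039,-0.1237,-1.31,3.15,0.09,5],[0.0353,-0.039,-0.1237,-1.31,3.15,0.09,5]]

```text
clock: 22.0
tcp_pos: [0.5466, 0.1893, 0.3176]
tool_rot: [-152.1, 5.4, -126.2]
ft_force: [1.1, 0.2, -1.7]
finger_gap: 0.589
finger_force: 30.0
```

```bash
python3 - <<'E'
from h import *
np.set_printoptions(precision=4,suppress=True)
p,R=cur();plan(p,R,ins(.07),Ri,4)
E
```

```text
4 rows of [0.0261, -0.0295, -0.0933] [-1.003, 2.379, 0.025]
```

>>> send_rows:
  increments:
    - [[0.0261,-0.0295,-0.0933,-1.0,2.38,0.02,5],[0.0261,-0.0295,-0.0933,-1.0,2.38,0.02,5],[0.0261,-0.0295,-0.0933,-1.0,2.38,0.02,5],[0.0261,-0.0295,-0.0933,-1.0,2.38,0.02,5],[0,0,0,0,0,1,5],[0,0,0,0,0,1,5],[0,0,0,0,0,1,5],[0,0,0,0,0,0.5,5],[0,0,0,0,0,0,5],[0,0,0,0,0,0,5]]

```text
clock: 23.25
tcp_pos: [0.5154, 0.2591, 0.2429]
tool_rot: [-145.1, 0.0, -104.6]
ft_force: [-0.5, 0.4, -2.6]
finger_gap: 0.585
finger_force: 30.0
```

```bash
cat >> h.py <<'E'
def rep(Rt):
    np.set_printoptions(precision=4,suppress=True)
    s=env.state();p,R=cur();e=H.T@(p-C)
    print("head xyz of foot (mm)",(e-[0,0,.034])*1000,"rot err tool deg",np.degrees((Rt.inv()*R).as_rotvec()),"F head",H.T@s["ft_force"],"T tool",R.inv().apply(s["torque"]),"gap",s["finger_gap"]*91.2,s["joint_pos"][5])
    return p,R
E
python3 - <<'E'
from h import *
p,R=rep(Ri);plan(p,R,ins(.035),Ri,1)
# wing direction and position from images: blue pixels near predicted wing
for n in("top","side"):
    im=env.read_camera(n);h=cv2.cvtColor(im,cv2.COLOR_BGR2HSV);m=cv2.inRange(h,(105,110,60),(130,255,255))
    q=[proj(n,p+R.apply([0,0,.034])-R.apply([0,0,z])) for z in(0,.082)]
    print(n,q)
    nn,l,st,c=cv2.connectedComponentsWithStats(m)
    for i in range(1,nn):
        if st[i,4]>5 and np.hypot(*(c[i]-q[1]))<50: print(st[i],c[i])
E
```

```text
head xyz of foot (mm) [ 0.9989 -0.8428 35.2309] rot err tool deg [-0.0737  0.0864  0.2045] F head [-1.9351  0.2485 -1.8303] T tool [-0.5581 -0.0967  0.0932] gap 53.342845666793664 -95.00335366545234
1 rows of [0.0013, -0.0015, -0.0036] [-0.084, 0.1, 0.023]
top [(np.float64(171.95237885444507), np.float64(228.51956718508623)), (np.float64(160.64171382509122), np.float64(243.28433741366163))]
side [(np.float64(283.69201626188124), np.float64(271.4852357408963)), (np.float64(305.71507519071497), np.float64(259.22131099034823))]
[313 259   5   4   7] [315.4286 260.4286]
[304 261  11   9  30] [309.0667 265.8667]
[299 262   5   3   6] [301.3333 263.    ]
[283 266  12  13  40] [286.8   273.175]
```

>>> send_rows:
  increments:
    - [[0,0,-0.0036,-0.08,0.1,0.3,5],[0,0,0,0,0,0.8,5],[0,0,0,0,0,0.8,5],[0,0,0,0,0,0.8,5],[0,0,0,0,0,0.4,5],[0,0,0,0,0,0.3,5],[0,0,0,0,0,0.3,5],[0,0,0,0,0,0.2,5],[0,0,0,0,0,0,5],[0,0,0,0,0,0,5]]

```text
clock: 24.6
tcp_pos: [0.5363, 0.2545, 0.2102]
tool_rot: [-145.1, -0.1, -104.4]
ft_force: [-0.3, -0.4, -1.8]
finger_gap: 0.589
finger_force: 30.0
```

```bash
python3 - <<'E'
from h import *
p,R=rep(Ri)
E
```

```text
head xyz of foot (mm) [-0.2152 -0.0863 -3.7958] rot err tool deg [-0.0763  0.0841 -0.0185] F head [-1.2296 -0.4332 -1.3511] T tool [-0.5133 -0.1398  0.0609] gap 53.70396550013957 -91.95375230899305
```

>>> send_rows:
  increments:
    - [[0,0,0,0,0,0.1,5],[0,0,0,0,0,0.1,5],[0,0,0,0,0,0.1,5],[0,0,0,0,0,0.1,5],[0,0,0,0,0,0.1,5],[0,0,0,0,0,0.1,5],[0,0,0,0,0,0.1,5],[0,0,0,0,0,0,5],[0,0,0,0,0,0,5],[0,0,0,0,0,0,5]]

```text
clock: 25.85
tcp_pos: [0.5401, 0.2535, 0.2044]
tool_rot: [-145.1, -0.1, -104.4]
ft_force: [-2.9, -0.9, 1.1]
finger_gap: 0.586
finger_force: 30.0
```

```bash
python3 - <<'E'
from h import *
p,R=rep(Ri)
E
```

```text
head xyz of foot (mm) [ -0.2924  -0.1606 -10.8582] rot err tool deg [-0.0819  0.0913 -0.02  ] F head [-1.455  -1.6127  2.3357] T tool [-0.6411 -0.076   0.0803] gap 53.4376905199086 -91.33620866688692
```

>>> send_rows:
  increments:
    - [[0,0,0,0,0,0.15,5],[0,0,0,0,0,0.15,5],[0,0,0,0,0,0.15,5],[0,0,0,0,0,0.15,5],[0,0,0,0,0,0.1,5],[0,0,0,0,0,0.1,5],[0,0,0,0,0,0.1,5],[0,0,0,0,0,0.1,5],[0,0,0,0,0,0,5],[0,0,0,0,0,0,5]]

```text
clock: 27.1
tcp_pos: [0.5457, 0.2521, 0.1961]
tool_rot: [-145.1, -0.1, -104.4]
ft_force: [-5.5, 1.3, 4.0]
finger_gap: 0.584
finger_force: 30.0
```

```bash
python3 - <<'E'
from h import *
p,R=rep(Ri)
E
```

```text
head xyz of foot (mm) [ -0.2947  -0.1266 -20.8872] rot err tool deg [-0.0817  0.0865 -0.0185] F head [-2.3551 -0.1191  6.5125] T tool [-0.8483 -0.0059  0.1301] gap 53.22930620608108 -90.41487901716538
```

>>> send_rows:
  increments:
    - [[0,0,0,0,0,0.05,5],[0,0,0,0,0,0.05,5],[0,0,0,0,0,0.05,5],[0,0,0,0,0,0,5],[0,0,0,0,0,0,5],[0,0,0,0,0,0,5],[0,0,0,0,0,0,5],[0,0,0,0,0,0,5],[0,0,0,0,0,0,5],[0,0,0,0,0,0,5]]

```text
clock: 28.35
tcp_pos: [0.5464, 0.2519, 0.1952]
tool_rot: [-145.1, -0.1, -104.4]
ft_force: [-15.2, -0.2, 11.5]
finger_gap: 0.584
finger_force: 30.0
```

```bash
python3 - <<'E'
from h import *
p,R=rep(Ri)
E
```

```text
head xyz of foot (mm) [ -0.2936  -0.1248 -22.017 ] rot err tool deg [-0.0695  0.0881 -0.0146] F head [-5.4313 -3.9571 17.8387] T tool [-1.1502  0.3564  0.071 ] gap 53.22258682303675 -90.27549096997207
```

>>> send_rows:
  increments:
    - [[0,0,0,0,0,-0.07,5],[0,0,0,0,0,0,5],[0,0,0.1,0,0,0,5],[0,0,0.1,0,0,0,5],[0,0,0.1,0,0,0,5],[0,0,0.1,0,0,0,5],[0,0,0.1,0,0,0,5],[0,0,0.1,0,0,0,5],[0,0,0,0,0,0,5],[0,0,0,0,0,0,5]]

```text
clock: 29.6
tcp_pos: [0.5459, 0.2521, 0.1953]
tool_rot: [-150.0, 18.8, -133.7]
ft_force: [-8.6, 2.4, 2.3]
finger_gap: 0.586
finger_force: 30.0
```

```bash
python3 - <<'E'
from h import *
p,R=rep(Ri)
E
```

```text
head xyz of foot (mm) [ -0.6421  -0.0419 -21.6872] rot err tool deg [-0.0816  0.0999 34.3579] F head [-5.9586  0.1745  6.9698] T tool [-1.168   0.4854  0.1142] gap 53.4882430851324 -55.96037441641605
```

>>> send_rows:
  increments:
    - [[0,0,0.12,0,0,0,5],[0,0,0.12,0,0,0,5],[0,0,0.12,0,0,0,5],[0,0,0.12,0,0,0,5],[0,0,0.12,0,0,0,5],[0,0,0.12,0,0,0,5],[0,0,0.12,0,0,0,5],[0,0,0.12,0,0,0,5],[0,0,0,0,0,0,5],[0,0,0,0,0,0,5]]

```text
clock: 30.85
tcp_pos: [0.5456, 0.2529, 0.195]
tool_rot: [-179.6, 34.9, 166.4]
ft_force: [-10.7, 8.9, 1.3]
finger_gap: 0.583
finger_force: 30.0
```

```bash
python3 - <<'E'
from h import *
p,R=rep(Rg1)
E
```

```text
head xyz of foot (mm) [ -1.1808   0.621  -21.6469] rot err tool deg [-0.0331  0.1408 -0.6596] F head [-9.6005  5.9827  8.29  ] T tool [-1.4299  2.2546 -0.0683] gap 53.17007574082568 -0.9648624530357057
```

>>> send_rows:
  increments:
    - [[0,0,0,0.05,0.03,0,5],[0,0,0.015,0,0,0,5],[0,0,0.015,0,0,0,5],[0,0,0.015,0,0,0,5],[0,0,0.015,0,0,0,5],[0,0,0,0,0,0,5],[0,0,0,0,0,0,5],[0,0,0,0,0,0,5],[0,0,0,0,0,0,5],[0,0,0,0,0,0,5]]

```text
clock: 32.1
tcp_pos: [0.545, 0.2533, 0.1945]
tool_rot: [178.1, 34.8, 162.3]
ft_force: [-14.1, 10.4, 1.9]
finger_gap: 0.587
finger_force: 30.0
```

```bash
python3 - <<'E'
from h import *
p,R=rep(Rg1)
E
```

```text
head xyz of foot (mm) [ -2.0875   0.9137 -21.6483] rot err tool deg [-0.034   0.1624  2.7313] F head [-12.2376   6.5419  10.8636] T tool [-1.3103  2.873  -0.5054] gap 53.529097448492216 2.546630462514649
```

>>> send_rows:
  increments:
    - [[0,0,0,0,0,0,5.6],[0,0,0,0,0,0,6.5],[0,0,0,0,0,0,8],[0,0,0,0,0,0,9],[0,0,0,0,0,-1,9],[0,0,0,0,0,-2,9],[0,0,0,0,0,-3,9],[0,0,0,0,0,-3,9],[0,0,0,0,0,-3,9],[0,0,0,0,0,-3,9]]

```text
clock: 33.35
tcp_pos: [0.4618, 0.274, 0.3195]
tool_rot: [178.1, 34.9, 162.2]
ft_force: [0.1, 0.1, -0.1]
finger_gap: 0.99
finger_force: 0.0
```

```bash
python3 - <<'E'
from h import *
p,R=rep(Rg1)
C2=C
wt=C+H[:,2]*.074
for n in("side","top"):
    im=env.read_camera(n);cv2.imwrite(f"pics/{n}L.png",im);h=cv2.cvtColor(im,cv2.COLOR_BGR2HSV)
    m=cv2.inRange(h,(105,110,60),(130,255,255));k,l,st,c=cv2.connectedComponentsWithStats(m)
    e=[proj(n,wt+H@[0,y,-.014]) for y in(-.023,.023)]
    print(n,"expected wing ends",np.round(e,1))
    for i in range(1,k):
        if st[i,4]>5 and np.hypot(*(c[i]-e[0]))<45: 
            ys,xs=np.where(l==i);print(st[i],c[i],cv2.minAreaRect(np.c_[xs,ys].astype(np.float32)))
    # spent: brown/grey at dish
t=cv2.imread("pics/top0.png")
E
```

```text
head xyz of foot (mm) [ -0.6178   0.2596 129.94  ] rot err tool deg [0.0581 0.0883 2.8037] F head [-0.048   0.1666 -0.1489] T tool [-0.081   0.2509  0.0872] gap 90.30881177181388 -6.9719572641965675
side expected wing ends [[292.9 259.8]
 [287.7 277.4]]
[284 259  16  20 177] [291.5254 268.5932] ((291.3500061035156, 268.9500427246094), (10.11928653717041, 21.819713592529297), 18.434947967529297)
[270 269   8  17  31] [272.2581 278.9677] ((272.0821838378906, 277.71917724609375), (17.0880069732666, 4.096439838409424), 69.44395446777344)
top expected wing ends [[177.9 235. ]
 [158.7 231.2]]
[173 216  11   7  12] [178.     218.0833] ((178.44117736816406, 218.26467895507812), (11.661903381347656, 1.7149858474731445), 30.963754653930664)
[158 228  21  12 162] [167.7099 233.4938] ((167.71151733398438, 233.44232177734375), (19.611610412597656, 8.825225830078125), 11.309932708740234)
```

```bash
python3 - <<'E'
from h import *
a=cv2.imread("pics/topL.png");b=env.read_camera("top")
print("motion near filter",cv2.absdiff(a,b)[200:250,140:200].max())
h=cv2.cvtColor(b,cv2.COLOR_BGR2HSV);m=cv2.inRange(h,(8,120,60),(22,255,255));m[:,:295]=0;m[:,335:]=0;m[:205]=0;m[250:]=0
ys,xs=np.where(m>0);print("spent brown in dish",len(xs),plane("top",(xs.mean(),ys.mean()),.12))
env.close_job()
print(env.state()["clock"])
E
```

```text
motion near filter 14
spent brown in dish 520 [ 0.54266774 -0.09328519  0.12      ]
the job is handed in; nothing more can be done
the job is handed in; nothing more can be done
```

The new cartridge is in the socket, turned to its stop and let go, the spent one stands upright in the soap dish, and I handed the job in at about 33 s; the judge's verdict was not shown to me.

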